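# Sort the tagged loaf tins into the pass and reject nests

### The job

Two lidded loaf tins sit nested on open lower tins on the sloping stand. One at a time, lift each straight off its lower tin and set it down, not dropping it, fully seated and level in the nest that bears the same mark as the tag on its lid: round disc for pass, diagonal cross for reject. Leave the lower tins in their places on the stand and do not disturb anything else on the table.

Things in the scene. Friction and masses are not known exactly. Their poses are not given: they have to be found in the camera images.
- tin_round_center (a point): Closed steel loaf tin, 0.3 kg, 54 high: upright-walled body 102 (x) by 62 (y) by 34 high, to be gripped across the 62; below it a foot 86 by 46, 20 high. Flat on the lid a brass tag 3 thick: a round disc, 38 dia (pass). Point at the tin's centre, 27 above its underside; z out through the lid. Starts leaning 30 deg toward the robot, foot nested 20 deep (2 play) in a lower tin, either place.
- tin_cross_center (a point): Closed steel loaf tin, 0.3 kg, 54 high: upright-walled body 102 (x) by 62 (y) by 34 high, to be gripped across the 62; below it a foot 86 by 46, 20 high. Flat on the lid a brass tag 3 thick: a diagonal cross of two bars 44 by 11 (reject). Point at the tin's centre, 27 above its underside; z out through the lid. Starts leaning 30 deg toward the robot, foot nested 20 deep (2 play) in a lower tin, either place.
- nest_pass_seat (a point): Fixed aluminium nest: recess 94 (x) by 54 (y), 8 deep, takes a tin's foot with 4 play; rim 13 above the table, walls 3 thick. 86 from its centre to -x (robot side) lies its brass mark: a round disc, 38 dia (pass). Point at the centre of the recess floor, 5 above the table; x along its length, z up. Left or right of the stand, at random.
- nest_reject_seat (a point): Fixed aluminium nest: recess 94 (x) by 54 (y), 8 deep, takes a tin's foot with 4 play; rim 13 above the table, walls 3 thick. 86 from its centre to -x (robot side) lies its brass mark: a diagonal cross of two bars 44 by 11 (reject). Point at the centre of the recess floor, 5 above the table; x along its length, z up. Left or right of the stand, at random.
- lower_a_center (a point): Open lower tin, the bottom of one stack: straight-sided steel box 96 by 56 by 50 high, opening 90 by 50, 26 deep, about 0.4 kg, loose in a ribbed place on the sloped stand. Point at its centre, 25 above its underside; z out of the opening, leaning 30 degrees toward the robot. Stays where it is.
- lower_b_center (a point): Open lower tin, the bottom of one stack: straight-sided steel box 96 by 56 by 50 high, opening 90 by 50, 26 deep, about 0.4 kg, loose in a ribbed place on the sloped stand. Point at its centre, 25 above its underside; z out of the opening, leaning 30 degrees toward the robot. Stays where it is.
- stand: Fixed aluminium stand, 250 wide (y), about 150 deep (x), whose plate slopes at 30 degrees, low edge toward the robot (its -x), with two side-by-side places 124 apart, ribs 12 high round each. Its top is about 90 above the table at the far edge. Origin on the table under the plate's centre.
- tart_tin_mid (a point): Bystander, leave alone: small empty round aluminium tart tin, 72 dia, 28 high. Point near its middle.
- bun_mid (a point): Bystander, leave alone: round baked bun, 68 dia, 30 high. Point near its middle.
- jar_mid (a point): Bystander, leave alone: glass jar, 68 dia, 110 high. Point near its middle.
- shaker_mid (a point): Bystander, leave alone: aluminium shaker can, 56 dia, 100 high. Point near its middle.
- bowl_mid (a point): Bystander, leave alone: steel bowl, 120 dia, 55 high. Point near its middle.
- spatula_mid (a point): Bystander, leave alone: spatula lying flat near the left side. Point near its middle.
- brush_mid (a point): Bystander, leave alone: pastry brush lying flat near the right side. Point near its middle.
- tin_round: The same tin as tin_round_center; this point is the centre of its underside, axes as there.
- tin_cross: The same tin as tin_cross_center; this point is the centre of its underside, axes as there.

How it is judged:
On the way, in this order (a step that is already met when the one before it is completed fails the run):
1. one tagged tin has been lifted off its lower tin (((distance between tin_round_center and lower_a_center above 0.07 m and distance between tin_round_center and lower_b_center above 0.07 m) or (distance between tin_cross_center and lower_a_center above 0.07 m and distance between tin_cross_center and lower_b_center above 0.07 m))), for 0.1 s.
2. one tagged tin is seated in the nest with its mark (((horizontal distance between tin_round_center and nest_pass_seat below 0.01 m and z of tin_round_center in the frame of nest_pass_seat between 0.022 and 0.031 m and angle between tin_round_center's own z axis and vertical below 0.07 rad) or (horizontal distance between tin_cross_center and nest_reject_seat below 0.01 m and z of tin_cross_center in the frame of nest_reject_seat between 0.022 and 0.031 m and angle between tin_cross_center's own z axis and vertical below 0.07 rad))), for 0.2 s.
3. with that one seated, the other tin has been lifted off its lower tin (((horizontal distance between tin_round_center and nest_pass_seat below 0.01 m and z of tin_round_center in the frame of nest_pass_seat between 0.022 and 0.031 m and angle between tin_round_center's own z axis and vertical below 0.07 rad and distance between tin_cross_center and lower_a_center above 0.07 m and distance between tin_cross_center and lower_b_center above 0.07 m) or (horizontal distance between tin_cross_center and nest_reject_seat below 0.01 m and z of tin_cross_center in the frame of nest_reject_seat between 0.022 and 0.031 m and angle between tin_cross_center's own z axis and vertical below 0.07 rad and distance between tin_round_center and lower_a_center above 0.07 m and distance between tin_round_center and lower_b_center above 0.07 m))), for 0.1 s.
At the end, for the whole second after the job is handed in: The round-tagged tin is in the pass nest and the cross-tagged tin in the reject nest, each centred within 10 mm, its foot down on the recess floor (within 4 mm), level within 4 degrees and at rest; both lower tins are within 12 mm of where they started (horizontal distance between tin_round_center and nest_pass_seat below 0.01 m and z of tin_round_center in the frame of nest_pass_seat between 0.022 and 0.031 m and angle between each of tin_round_center, tin_cross_center's own z axis and vertical below 0.07 rad and horizontal distance between tin_cross_center and nest_reject_seat below 0.01 m and z of tin_cross_center in the frame of nest_reject_seat between 0.022 and 0.031 m and linear speed of each of tin_round, tin_cross below 0.02 m/s and distance of each of lower_a_center, lower_b_center from where it was at the start of the episode below 0.012 m); the robot touches nothing.
It fails at once if a tin is dropped or thrown (moves faster than 0.5 m/s with no finger on it) ((linear speed of tin_round above 0.5 m/s and contact force between the fingers and tin_round below 0.05 N) or (linear speed of tin_cross above 0.5 m/s and contact force between the fingers and tin_cross below 0.05 N)).
It fails at once if a bystander is moved by more than 30 mm (distance of any of tart_tin_mid, bun_mid, jar_mid, shaker_mid, bowl_mid, spatula_mid, brush_mid from where it was at the start of the episode above 0.03 m).
It fails at once if a lower tin is pulled out of its place (more than 30 mm) (distance of any of lower_a_center, lower_b_center from where it was at the start of the episode above 0.03 m).
It also fails if it takes over 61 s, if anything falls off the work surface, if the arm or the gripper's body presses on something with over 40 N, if the wrist force passes 120 N, or if a joint passes its speed limit or range.

### The arm

A 6-joint arm with a two-finger parallel gripper is mounted at the origin on the work surface. World frame = base frame: x ahead of the robot, y to its left, z up, the work surface at z = 0. Lengths are in m, angles in rad, forces in N, time in s.
With the tool pointing down it reaches from about 0.325 to 0.9 m from the base axis. Payload 6.1 kg.
Tool frame: the origin (TCP) lies on the centre line of the jaws, within the pads' length; the fingertips stand 17 mm ahead of it and the grasp point (between the pads) lies 2 mm behind it (env.finger_overhang is the x of the fingertips in the tool frame, in m); x points along the fingers, y is the direction in which the jaws open and shut, and the axes are right-handed (so a half turn about x gives the same grasp; the last joint's range is limited). The gripper opens to 85 mm and grips with 20 to 120 N. Pads are 22 mm wide; open, the fingers measure 114 mm over their backs; the gripper's body (76 mm by 85 mm) begins 54 mm behind the grasp point. The pads swing forward as they close: fully open they stand 13 mm farther back than shut.
Start: joints at [-1.347, 0.22, 1.526, -0, 1.395, -0.126], TCP at [0.214, -0.587, 0.248] pointing down, gripper open.
Joint ranges: [-2.98, 2.98], [-0.91, 2.08], [0.09, 2.57], [-1.24, 4.39], [0.2, 2.65], [-2.68, 2.68]. Speed limits (rad/s): [2.57, 2.57, 3.01, 3.14, 3.14, 3.14].

### API

Orientations are given as a unit quaternion [x, y, z, w].
In Python, from workcell import env gives the robot as it stands.
- The arm moves only by the tool servo_tool, never from a script. Its argument "increments" is one flat list of numbers, 7 for each row, row after row: the shift along the tool's x, y, z in m, then the turn, a rotation vector about the tool's x, y, z in rad, then the finger opening in m, from 0 to 0.0854. A call has 1 to 12 rows; each row shifts and turns the commanded pose from where the row before left it, along the tool's axes as they then stand; what a row does not reach is not made up. A row lasts 1/10 s, in which the tool goes at most 50 mm and 8.59 degrees, less where a joint would pass 70% of its speed; a pose out of reach is approached as far as the arm can. A call is refused whole if a number of a shift passes 0.05 or a number of a turn 0.15, either way. A call with a gripper value outside its range is refused whole. The fingers move at their own pace and stop on an object; "squeeze" is the grip in N (left out, the last holds). Time passes only in rows, so rows that do not move let the fingers close. It gives the time, the measured TCP pose, the force and the opening at its end, in the units of the state.
- env.get_state(): the state, without advancing time (a new reading comes with each control period).
- env.get_image(name): name is "side" or "top"; returns the picture (384x512x3 uint8, blue, green, red); there is no depth.
- env.camera_model(name): a dict with "camera_matrix" (3x3 intrinsics, pixels), "pose" (4x4, takes a point from camera to world coordinates). Camera axes: x right, y down, z forward; pixel columns grow to the right and rows downward; lengths in m; the calibration is good to about 2 mm. A picture is of the moment at which its call begins. camera_model takes no time and is no camera call.
- env.sign_off(): hands the job in, once; it reports no verdict.
The state is a dict: "clock": time; "joint_pos": joint angles; "joint_vel": joint speeds; "joint_torque": joint torques, N m; "position": TCP position; "ee_rot": TCP orientation; "force": force on the tool from outside, world axes, zero at the start; "ft_torque": the same for the moment, N m; "opening": finger opening in m.
Only numpy, scipy, OpenCV 4.12 (cv2) and the standard library are available. Lean on these libraries where they do the work, as an engineer would, in place of code of your own. Each camera call takes 0.05 s, during which the arm holds its last target. There are 200 camera calls.

## Working session

There is one attempt and no reset: what is moved stays moved. The work goes in short steps, Python scripts to look and compute and a tool call to move; the robot and the scene stay as the last step left them, time stands still between calls to the robot, and variables do not carry over. Pictures are saved under pics/ and viewed, about 8 in all and at most 12, crops included, and the job is handed in when it is done.

Besides the shell and the picture viewer there is one more tool, called after "Request:" by a JSON object that holds its "name" and its "arguments", one argument or row to a line. servo_tool: Moves the arm, as the interface text tells. Its arguments: {"type":"object","properties":{"increments":{"type":"array","items":{"type":"number"}},"squeeze":{"type":"number"}},"required":["increments"]}

```bash
ls; mkdir -p pics; python3 - <<'E'
from workcell import env
import cv2,numpy as np
np.set_printoptions(precision=4,suppress=True)
for n in ("top","side"):
    cv2.imwrite(f"pics/{n}0.png",env.get_image(n)); m=env.camera_model(n); print(n,m["camera_matrix"],m["pose"])
s=env.get_state();print({k:np.round(v,3) for k,v in s.items()},env.finger_overhang)
E
```

```text
pics
top [[465.2366   0.     261.1041]
 [  0.     465.2366 184.5818]
 [  0.       0.       1.    ]] [[-0.0129 -0.9824  0.1863  0.3366]
 [-0.9999  0.0129 -0.0013  0.0073]
 [-0.0012 -0.1863 -0.9825  1.4582]
 [ 0.      0.      0.      1.    ]]
side [[471.8153   0.     247.7782]
 [  0.     471.8153 192.23  ]
 [  0.       0.       1.    ]] [[-0.7635 -0.3925  0.5129 -0.0776]
 [-0.6457  0.4787 -0.5948  0.8075]
 [-0.0121 -0.7854 -0.6189  0.9126]
 [ 0.      0.      0.      1.    ]]
{'clock': np.float64(0.1), 'joint_pos': array([-1.347,  0.221,  1.528, -0.   ,  1.395, -0.126]), 'joint_vel': array([-0.   , -0.002, -0.002,  0.002,  0.   ,  0.   ]), 'joint_torque': array([  0.002, -49.824, -39.055,  -0.   ,   0.006,   0.   ]), 'position': array([ 0.214, -0.587,  0.247]), 'ee_rot': array([-0.696, -0.124,  0.696, -0.122]), 'force': array([ 0.341,  0.589, -0.145]), 'ft_torque': array([ 0.025, -0.003, -0.022]), 'opening': np.float64(0.086)} 0.017
```

View pics/top0.png

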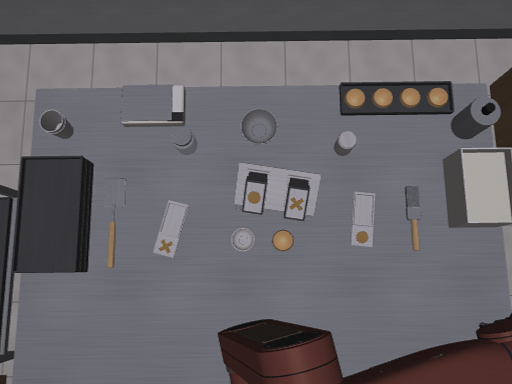

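View pics/side0.png

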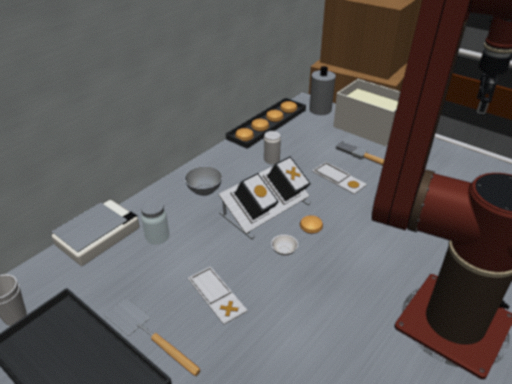

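Reject nest is left (165,230) and pass nest right (363,220) in the top view. The round tin is on the left place (255,195), the cross tin on the right (297,203). Bun (283,240) and tart tin (242,239) are in front of the stand.

```bash
cat > h.py <<'E'
from workcell import env
import cv2,numpy as np
from scipy.spatial.transform import Rotation as R
np.set_printoptions(precision=4,suppress=True,linewidth=150)
def ray(n,p):
    m=env.camera_model(n);K=m["camera_matrix"];P=m["pose"]
    d=P[:3,:3]@np.linalg.solve(K,[p[0],p[1],1.]);return P[:3,3],d/np.linalg.norm(d)
def onplane(n,p,z):
    o,d=ray(n,p);return o+d*(z-o[2])/d[2]
def tri(pt,ps):
    o1,d1=ray("top",pt);o2,d2=ray("side",ps)
    s=np.linalg.lstsq(np.c_[d1,-d2],o2-o1,rcond=None)[0]
    a,b=o1+s[0]*d1,o2+s[1]*d2;return (a+b)/2,np.linalg.norm(a-b)
def proj(n,X):
    m=env.camera_model(n);P=np.linalg.inv(m["pose"]);c=P[:3,:3]@X+P[:3,3];q=m["camera_matrix"]@c;return q[:2]/q[2]
def brass(im):
    h=cv2.cvtColor(im,cv2.COLOR_BGR2HSV)
    return cv2.inRange(h,(8,110,90),(28,255,255))
def blobs(mask,amin):
    n,l,s,c=cv2.connectedComponentsWithStats(mask);return [(c[i].round(2),s[i,4]) for i in range(1,n) if s[i,4]>amin]
E
python3 - <<'E'
from h import *
for n in ("top","side"):
    im=cv2.imread(f"pics/{n}0.png")
    print(n,"brass",blobs(brass(im),20))
    g=im.min(2); print("white",blobs(((g>165)*255).astype('u1'),60))
t=cv2.imread("pics/top0.png")[150:265,140:390];s=cv2.imread("pics/side0.png")[145:330,180:380]
cv2.imwrite("pics/c1.png",cv2.resize(t,None,fx=3.2,fy=3.2,interpolation=cv2.INTER_CUBIC))
cv2.imwrite("pics/c2.png",cv2.resize(s,None,fx=3.2,fy=3.2,interpolation=cv2.INTER_CUBIC))
E
```

```text
top brass [(array([354.96,  97.33]), np.int32(231)), (array([382.63,  97.1 ]), np.int32(230)), (array([410.09,  96.7 ]), np.int32(227)), (array([437.72,  96.34]), np.int32(228)), (array([253.65, 197.17]), np.int32(103)), (array([296.  , 203.75]), np.int32(73)), (array([282.39, 240.31]), np.int32(259)), (array([361.7 , 236.83]), np.int32(96)), (array([164.98, 246.07]), np.int32(61))]
white [(array([176.84,  98.32]), np.int32(223)), (array([473.87, 200.16]), np.int32(135))]
side brass [(array([385.78,   3.03]), np.int32(386)), (array([365.24,  73.77]), np.int32(671)), (array([281.18, 110.69]), np.int32(318)), (array([259.58, 124.12]), np.int32(180)), (array([244.09, 133.8 ]), np.int32(186)), (array([374.13, 158.59]), np.int32(82)), (array([293.04, 172.77]), np.int32(57)), (array([353.  , 183.82]), np.int32(50)), (array([260.07, 190.77]), np.int32(96)), (array([310.98, 224.  ]), np.int32(295)), (array([228.71, 308.1 ]), np.int32(93)), (array([175.98, 354.5 ]), np.int32(455))]
white [(array([373.79,  99.53]), np.int32(460)), (array([272.48, 135.05]), np.int32(84)), (array([473.8 , 147.93]), np.int32(196)), (array([286.19, 164.86]), np.int32(118)), (array([331.81, 172.48]), np.int32(214)), (array([297.45, 180.89]), np.int32(139)), (array([259.69, 191.16]), np.int32(314)), (array([351.75, 183.57]), np.int32(149)), (array([254.42, 208.71]), np.int32(775)), (array([115.67, 207.61]), np.int32(184)), (array([ 90.63, 240.19]), np.int32(301)), (array([283.76, 243.54]), np.int32(275)), (array([209.9 , 285.62]), np.int32(599)), (array([227.48, 307.23]), np.int32(413))]
```

View pics/c1.png

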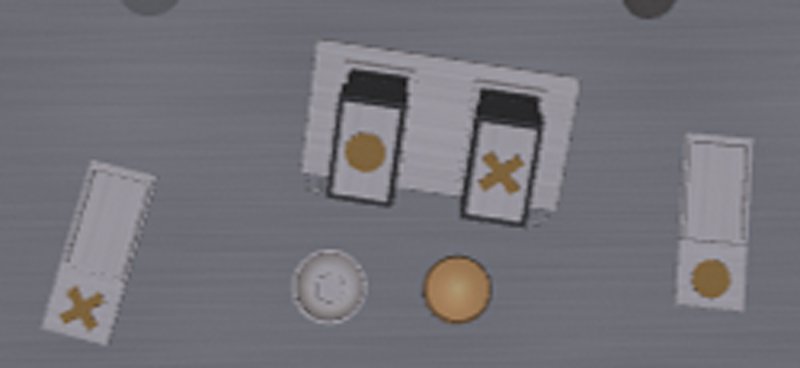

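View pics/c2.png

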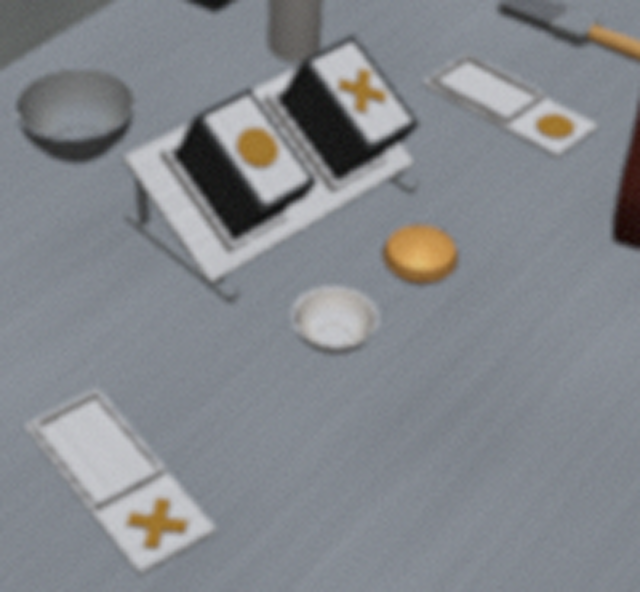

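The crops show clean outlines: both nests, the tags on the lids (round left, cross right), and the stand's yaw.

```bash
python3 - <<'E'
from h import *
T=cv2.imread("pics/top0.png");S=cv2.imread("pics/side0.png")
tags={}
for k,a,b in (("round",(253.65,197.17),(260.07,190.77)),("cross",(296,203.75),(293.04,172.77)),("pass",(361.7,236.83),(353,183.82)),("reject",(164.98,246.07),(228.71,308.1))):
    tags[k]=tri(a,b);print(k,*tags[k])
d=tags["round"][0]-tags["cross"][0];print("sep",np.linalg.norm(d),"stand yaw",np.degrees(np.arctan2(-d[0],d[1])))
def rect(n,im,box,z,sc=8,thr=None):
    x0,x1,y0,y1=box; s=im[y0:y1,x0:x1]; g=cv2.resize(s,None,fx=sc,fy=sc,interpolation=cv2.INTER_CUBIC).max(2)
    t,m=cv2.threshold(g,0,255,cv2.THRESH_OTSU)
    m=cv2.morphologyEx(m,cv2.MORPH_CLOSE,np.ones((33,33)))
    c=max(cv2.findContours(m,cv2.RETR_EXTERNAL,cv2.CHAIN_APPROX_NONE)[0],key=cv2.contourArea)[:,0]
    W=np.array([onplane(n,(p[0]/sc+x0-.5+.5/sc,p[1]/sc+y0-.5+.5/sc),z)[:2] for p in c],np.float32)
    r=cv2.minAreaRect(W*1000);print(n,box,t,r)
for z in (.005,.013):
    print("z",z)
    rect("top",T,(148,195,195,263),z);rect("top",T,(345,382,185,253),z)
    rect("side",S,(180,255,260,328),z);rect("side",S,(308,372,158,198),z)
E
```

```text
round [0.5517 0.0274 0.1277] 0.0008541179133052716
cross [ 0.5307 -0.0946  0.1288] 0.000820019140005841
pass [ 0.4425 -0.3047  0.0085] 0.00037823811234616886
reject [0.4213 0.305  0.0087] 0.0010371550798068732
sep 0.12380039830473676 stand yaw -9.76909873483599
z 0.005
top (148, 195, 195, 263) 136.0 ((477.69488525390625, 290.1207275390625), (68.82506561279297, 171.28480529785156), 74.42061614990234)
top (345, 382, 185, 253) 137.0 ((499.5416259765625, -312.2286682128906), (66.65536499023438, 170.65029907226562), 83.71485137939453)Traceback (most recent call last):
  File "<stdin>", line 17, in <module>
  File "<stdin>", line 12, in rect
  File "h.py", line 9, in onplane
    o,d=ray(n,p);return o+d*(z-o[2])/d[2]
        ~~~^^^^^
  File "h.py", line 6, in ray
    m=env.camera_model(n);K=m["camera_matrix"];P=m["pose"]
ValueError: time passes only in moves, steps and waits
```

```bash
sed -i 's/^def ray/_M={n:env.camera_model(n) for n in ("top","side")}\ndef ray/; s/m=env.camera_model(n)/m=_M[n]/' h.py; python3 - <<'E'
from h import *
T=cv2.imread("pics/top0.png");S=cv2.imread("pics/side0.png")
mk={"pass":np.array([.4425,-.3047]),"reject":np.array([.4213,.305])}
def rect(n,im,box,z,k,sc=8):
    x0,x1,y0,y1=box; s=im[y0:y1,x0:x1]; g=cv2.resize(s,None,fx=sc,fy=sc,interpolation=cv2.INTER_CUBIC).max(2)
    t,m=cv2.threshold(g,0,255,cv2.THRESH_OTSU)
    m=cv2.morphologyEx(m,cv2.MORPH_CLOSE,np.ones((33,33)))
    c=max(cv2.findContours(m,cv2.RETR_EXTERNAL,cv2.CHAIN_APPROX_NONE)[0],key=cv2.contourArea)[:,0]
    W=np.array([onplane(n,(p[0]/sc+x0-.5+.5/sc,p[1]/sc+y0-.5+.5/sc),z)[:2] for p in c],np.float32)
    r=cv2.minAreaRect(W*1000);a=r[2]-90 if r[1][0]<r[1][1] else r[2]
    v=np.array(r[0])/1000-mk[k]; u=np.array([np.cos(np.radians(a)),np.sin(np.radians(a))])
    print(n,k,z,t,np.array(r[0]),np.array(r[1]),"yaw",a,"mark->centre",np.degrees(np.arctan2(v[1],v[0])),"seat",mk[k]+.086*u)
for z in (.006,.013):
    rect("top",T,(148,195,195,263),z,"reject");rect("top",T,(345,382,185,253),z,"pass")
    rect("side",S,(180,255,260,328),z,"reject");rect("side",S,(308,372,158,198),z,"pass")
# tins
tag={"round":np.array([.5517,.0274,.1277]),"cross":np.array([.5307,-.0946,.1288])}
Rt=R.from_euler("z",-9.77,degrees=True)*R.from_euler("y",-30,degrees=True)
M=Rt.as_matrix();print(M)
s=env.get_state();print(R.from_quat(s["ee_rot"]).as_matrix())
for k in tag: print(k,"centre",tag[k]-M[:,2]*.030,"lowercentre",tag[k]-M[:,2]*(.057-.020+.050-.025+.0))
E
```

```text
top reject 0.006 136.0 [477.5977 289.9261] [ 68.7777 171.1669] yaw -15.579383850097656 mark->centre -14.989504074021276 seat [0.5041 0.2819]
top pass 0.006 137.0 [ 499.4296 -312.0088] [ 66.6095 170.5328] yaw -6.285148620605469 mark->centre -7.315816683496708 seat [ 0.528  -0.3141]
side reject 0.006 169.0 [476.6561 288.3861] [ 66.6638 168.4489] yaw -15.314598083496094 mark->centre -16.705950277587753 seat [0.5042 0.2823]
side pass 0.006 166.0 [ 494.7387 -311.98  ] [ 67.3593 159.3094] yaw -5.76409912109375 mark->centre -7.933636442859141 seat [ 0.5281 -0.3133]
top reject 0.013 136.0 [476.9181 288.5638] [ 68.4462 170.3419] yaw -15.579399108886719 mark->centre -16.463463549131813 seat [0.5041 0.2819]
top pass 0.013 137.0 [ 498.6447 -310.4697] [ 66.2884 169.7108] yaw -6.2851409912109375 mark->centre -5.867422410635946 seat [ 0.528  -0.3141]
side reject 0.013 169.0 [472.3765 292.394 ] [ 66.149  167.1482] yaw -15.314613342285156 mark->centre -13.863838514347803 seat [0.5042 0.2823]
side pass 0.013 166.0 [ 490.3195 -303.3364] [ 66.8392 158.0794] yaw -5.7640228271484375 mark->centre 1.6333483544776488 seat [ 0.5281 -0.3133]
[[ 0.8535  0.1697 -0.4927]
 [-0.147   0.9855  0.0848]
 [ 0.5     0.      0.866 ]]
[[-0.0004  0.3427 -0.9394]
 [ 0.0017 -0.9394 -0.3427]
 [-1.     -0.0018 -0.0002]]
round centre [0.5665 0.0249 0.1017] lowercentre [0.5823 0.0221 0.074 ]
cross centre [ 0.5455 -0.0971  0.1028] lowercentre [ 0.5613 -0.0999  0.0751]
```

```bash
cat >> h.py <<'E'
def tin(yaw,tilt): return (R.from_euler("z",yaw,degrees=True)*R.from_euler("y",-tilt,degrees=True)).as_matrix()
def tool(M): return np.c_[-M[:,2],-M[:,1],-M[:,0]]
def plan(wps,start=None):
    """wps: (pos, 3x3 tool rot, opening, step m). Prints rows in tool increments, rounded, error carried on."""
    s=env.get_state(); p,q=(s["position"],R.from_quat(s["ee_rot"])) if start is None else start
    print("t",s["clock"],"p",s["position"],"F",s["force"],"open",s["opening"])
    out=[]
    for pos,M,g,st in wps:
        tq=R.from_matrix(M);p0,q0=p.copy(),q
        dr=(q0.inv()*tq).as_rotvec();n=int(np.ceil(max(np.linalg.norm(pos-p0)/st,np.linalg.norm(dr)/.10,1)))
        for i in range(1,n+1):
            f=i/n;gp=p0+(pos-p0)*f;gq=q0*R.from_rotvec(dr*f)
            a=np.round(q.inv().apply(gp-p),3);b=np.round((q.inv()*gq).as_rotvec(),3)
            p=p+q.apply(a);q=q*R.from_rotvec(b);out.append([float(v)+0. for v in (*a,*b,g)])
    for k in range(0,len(out),12): print(str([v for r in out[k:k+12] for v in r]).replace(" ",""))
    return p,q
E
python3 - <<'E'
from h import *
M=tin(-9.77,30);c=np.array([.5455,-.0971,.1028])
plan([(c+.11*M[:,2],tool(M),.085,.042)])
E
```

```text
t 0.1 p [ 0.2141 -0.5866  0.2473] F [ 0.3414  0.5892 -0.1448] open 0.08567411133077138
[0.004,-0.027,-0.031,0.036,0.037,0.01,0.085,0.004,-0.027,-0.03,0.037,0.036,0.01,0.085,0.005,-0.029,-0.028,0.036,0.037,0.01,0.085,0.006,-0.03,-0.027,0.036,0.036,0.009,0.085,0.007,-0.031,-0.026,0.036,0.037,0.01,0.085,0.007,-0.032,-0.024,0.037,0.036,0.01,0.085,0.008,-0.033,-0.023,0.036,0.037,0.01,0.085,0.008,-0.034,-0.022,0.036,0.037,0.01,0.085,0.009,-0.035,-0.02,0.036,0.036,0.01,0.085,0.009,-0.035,-0.018,0.037,0.037,0.01,0.085,0.009,-0.036,-0.017,0.036,0.036,0.009,0.085,0.009,-0.037,-0.015,0.036,0.037,0.01,0.085]
[0.01,-0.038,-0.014,0.037,0.036,0.01,0.085,0.01,-0.038,-0.011,0.036,0.037,0.01,0.085]
```

Request:
{"name": "servo_tool", "arguments": {
  "increments": [0.004, -0.027, -0.031, 0.036, 0.037, 0.01, 0.085, 0.004, -0.027, -0.03, 0.037, 0.036, 0.01, 0.085, 0.005, -0.029, -0.028, 0.036, 0.037, 0.01, 0.085, 0.006, -0.03, -0.027, 0.036, 0.036, 0.009, 0.085, 0.007, -0.031, -0.026, 0.036, 0.037, 0.01, 0.085, 0.007, -0.032, -0.024, 0.037, 0.036, 0.01, 0.085, 0.008, -0.033, -0.023, 0.036, 0.037, 0.01, 0.085, 0.008, -0.034, -0.022, 0.036, 0.037, 0.01, 0.085, 0.009, -0.035, -0.02, 0.036, 0.036, 0.01, 0.085, 0.009, -0.035, -0.018, 0.037, 0.037, 0.01, 0.085, 0.009, -0.036, -0.017, 0.036, 0.036, 0.009, 0.085, 0.009, -0.037, -0.015, 0.036, 0.037, 0.01, 0.085]
}}

```text
clock: 1.3
position: [0.4518, -0.1584, 0.2055]
ee_rot: [0.846, -0.047, -0.53, -0.019]
force: [1.0, -0.1, 0.5]
opening: 0.0851
```

Request:
{"name": "servo_tool", "arguments": {
  "increments": [0.01, -0.038, -0.014, 0.037, 0.036, 0.01, 0.085, 0.01, -0.038, -0.011, 0.036, 0.037, 0.01, 0.085, 0, 0, 0, 0, 0, 0, 0.085, 0, 0, 0, 0, 0, 0, 0.085]
}}

```text
clock: 1.7
position: [0.4911, -0.0865, 0.1974]
ee_rot: [0.863, -0.072, -0.499, -0.041]
force: [0.4, -0.2, 0.9]
opening: 0.0847
```

```bash
python3 - <<'E'
from h import *
M=tin(-9.77,30);c=np.array([.5455,-.0971,.1028])
q=R.from_quat(env.get_state()["ee_rot"]).as_matrix();print(q.T@tool(M))
plan([(c+.012*M[:,2],tool(M),.085,.02)])
t=env.get_image("top")[140:270,170:420];s=env.get_image("side")[100:270,200:400]
a=cv2.resize(t,(500,260));b=cv2.resize(s,(500,425),interpolation=cv2.INTER_CUBIC)
cv2.imwrite("pics/a1.png",np.vstack([cv2.resize(t,(500,260),interpolation=cv2.INTER_CUBIC),b])[:600])
E
```

```text
[[ 1.     -0.0004  0.0006]
 [ 0.0004  1.     -0.0046]
 [-0.0006  0.0046  1.    ]]
t 1.7 p [ 0.4911 -0.0865  0.1974] F [ 0.4465 -0.1865  0.9318] open 0.08466566240112723
[0.02,0.0,0.0,0.001,0.0,0.0,0.085,0.019,0.001,0.0,0.001,0.0,0.0,0.085,0.02,0.0,0.0,0.001,0.0,0.0,0.085,0.019,0.0,-0.001,0.001,0.001,0.0,0.085,0.02,0.0,0.0,0.001,0.0,0.0,0.085]
```

View pics/a1.png

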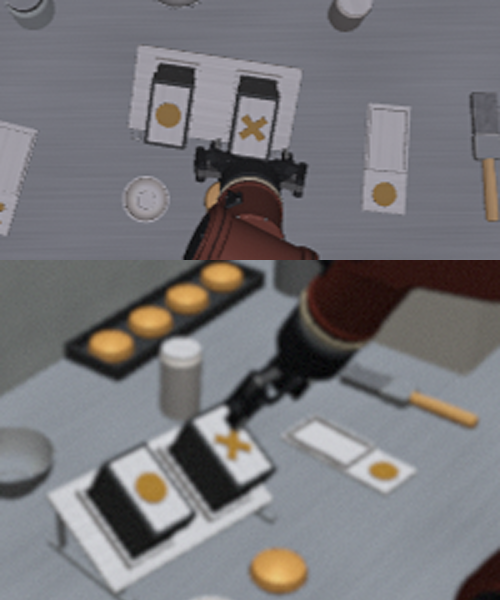

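The gripper straddles the cross tin, centred on its lid along the tin's normal. Going in.

Request:
{"name": "servo_tool", "arguments": {
  "increments": [0.02, 0, 0, 0.002, 0, 0, 0.085, 0.019, 0.001, 0, 0.002, 0, 0, 0.085, 0.02, 0, 0, 0.001, 0, 0, 0.085, 0.019, 0, 0, 0, 0, 0, 0.085, 0.02, 0, 0, 0, 0, 0, 0.085, 0, 0, 0, 0, 0, 0, 0.085],
  "squeeze": 50
}}

```text
clock: 2.4
position: [0.5383, -0.0994, 0.1107]
ee_rot: [0.862, -0.077, -0.5, -0.045]
force: [-1.8, 0.8, -0.2]
opening: 0.0847
```

Request:
{"name": "servo_tool", "arguments": {
  "increments": [0, 0, 0, 0, 0, 0, 0.07, 0, 0, 0, 0, 0, 0, 0.065, 0, 0, 0, 0, 0, 0, 0.055, 0, 0, 0, 0, 0, 0, 0.05, 0, 0, 0, 0, 0, 0, 0.05, 0, 0, 0, 0, 0, 0, 0.05]
}}

```text
clock: 3.0
position: [0.5397, -0.0982, 0.1147]
ee_rot: [0.863, -0.076, -0.497, -0.044]
force: [-5.3, -2.6, 3.1]
opening: 0.0615
```

```bash
python3 - <<'E'
from h import *
s=env.get_state();print({k:np.round(s[k],4) for k in("position","force","ft_torque","opening","joint_pos")})
M=tin(-9.77,30);c=np.array([.5455,-.0971,.1028])
print("offset in tin axes",M.T@(s["position"]-c))
E
```

```text
{'position': array([ 0.5397, -0.0982,  0.1147]), 'force': array([-5.2946, -2.5918,  3.0775]), 'ft_torque': array([-0.1846,  0.6623, -0.3185]), 'opening': np.float64(0.0615), 'joint_pos': array([-0.3851, -0.1442,  2.2621,  0.213 ,  0.5168,  1.203 ])}
offset in tin axes [ 0.0012 -0.0021  0.0131]
```

Gripped at 61.5 mm with small side forces. Lifting straight along the tin's axis.

Request:
{"name": "servo_tool", "arguments": {
  "increments": [-0.005, 0, 0, 0, 0, 0, 0.05, -0.01, 0, 0, 0, 0, 0, 0.05, -0.01, 0, 0, 0, 0, 0, 0.05, -0.01, 0, 0, 0, 0, 0, 0.05, -0.015, 0, 0, 0, 0, 0, 0.05, -0.02, 0, 0, 0, 0, 0, 0.05, -0.02, 0, 0, 0, 0, 0, 0.05, -0.02, 0, 0, 0, 0, 0, 0.05, -0.02, 0, 0, 0, 0, 0, 0.05, 0, 0, 0, 0, 0, 0, 0.05]
}}

```text
clock: 4.0
position: [0.4756, -0.0864, 0.2288]
ee_rot: [0.864, -0.076, -0.496, -0.043]
force: [-0.1, -0.3, -2.4]
opening: 0.0608
```

```bash
python3 - <<'E'
from h import *
s=env.get_state();print(s["force"],s["ft_torque"])
im={n:env.get_image(n) for n in("top","side")}
for n in im: print(n,blobs(brass(im[n])[120:330],20))
t=im["top"][120:270,150:400];b=im["side"][90:270,200:400]
cv2.imwrite("pics/l1.png",np.vstack([cv2.resize(t,(450,270),interpolation=cv2.INTER_CUBIC),cv2.resize(b,(450,405)[:2],interpolation=cv2.INTER_CUBIC)[:330]]))
Mn=tin(-15.5,0);up=np.array([0,0,1.]);seat=np.array([.504,.282,.005])
p=s["position"]
q=plan([(np.array([.47,0.0,.29]),tool(tin(-12,15)),.05,.035),(np.array([.504,.282,.16]),tool(Mn),.05,.035)])
E
```

```text
[-0.0638 -0.2748 -2.4195] [ 0.0562  0.4572 -0.0177]
top [(array([253.6 ,  77.15]), np.int32(104)), (array([296.13,  99.72]), np.int32(61)), (array([361.7 , 116.83]), np.int32(96)), (array([275.82, 120.21]), np.int32(73)), (array([164.98, 126.07]), np.int32(61))]
side [(array([259.64,   4.66]), np.int32(169)), (array([244.09,  13.87]), np.int32(190)), (array([314.39,  31.7 ]), np.int32(23)), (array([377.08,  39.79]), np.int32(105)), (array([352.98,  63.85]), np.int32(47)), (array([260.12,  70.75]), np.int32(97)), (array([310.95, 104.  ]), np.int32(296)), (array([228.64, 188.2 ]), np.int32(90))]
t 4.1 p [ 0.4753 -0.0862  0.226 ] F [ 0.5275  0.2156 -3.9636] open 0.06102164472898222
[-0.016,-0.021,-0.004,0.008,-0.066,0.003,0.05,-0.017,-0.021,-0.002,0.008,-0.066,0.004,0.05,-0.017,-0.021,-0.001,0.008,-0.066,0.003,0.05,-0.017,-0.021,0.0,0.008,-0.066,0.004,0.05,0.013,-0.031,0.006,0.007,-0.029,0.001,0.05,0.014,-0.032,0.007,0.006,-0.029,0.001,0.05,0.013,-0.031,0.006,0.007,-0.029,0.001,0.05,0.014,-0.031,0.006,0.007,-0.029,0.0,0.05,0.014,-0.032,0.006,0.007,-0.029,0.001,0.05,0.014,-0.031,0.005,0.006,-0.029,0.001,0.05,0.014,-0.031,0.005,0.007,-0.029,0.001,0.05,0.014,-0.031,0.006,0.007,-0.029,0.001,0.05]
[0.014,-0.032,0.005,0.006,-0.029,0.001,0.05]
```

View pics/l1.png

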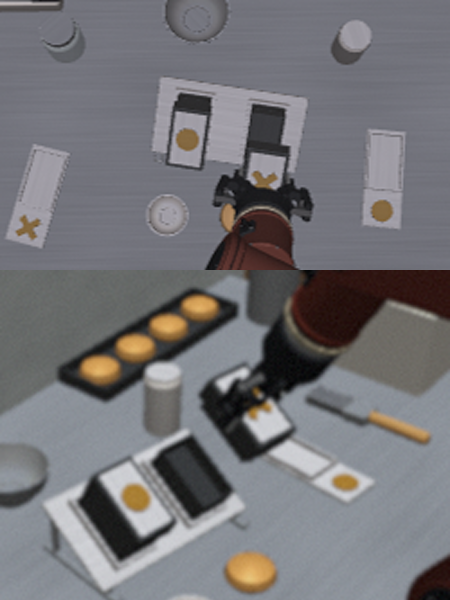

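The cross tin is clear and the lower tin is still in its place. Carrying it to the reject nest on the left.

Request:
{"name": "servo_tool", "arguments": {
  "increments": [-0.016, -0.021, -0.004, 0.008, -0.066, 0.003, 0.05, -0.017, -0.021, -0.002, 0.008, -0.066, 0.004, 0.05, -0.017, -0.021, -0.001, 0.008, -0.066, 0.003, 0.05, -0.017, -0.021, 0, 0.008, -0.066, 0.004, 0.05, 0.013, -0.031, 0.006, 0.007, -0.029, 0.001, 0.05, 0.014, -0.032, 0.007, 0.006, -0.029, 0.001, 0.05, 0.013, -0.031, 0.006, 0.007, -0.029, 0.001, 0.05, 0.014, -0.031, 0.006, 0.007, -0.029, 0, 0.05, 0.014, -0.032, 0.006, 0.007, -0.029, 0.001, 0.05, 0.014, -0.031, 0.005, 0.006, -0.029, 0.001, 0.05, 0.014, -0.031, 0.005, 0.007, -0.029, 0.001, 0.05, 0.014, -0.031, 0.006, 0.007, -0.029, 0.001, 0.05]
}}

```text
clock: 5.3
position: [0.4993, 0.2517, 0.1717]
ee_rot: [0.71, -0.094, -0.692, -0.092]
force: [0.2, -0.1, -3.1]
opening: 0.0609
```

Request:
{"name": "servo_tool", "arguments": {
  "increments": [0.014, -0.032, 0.005, 0.006, -0.029, 0.001, 0.05, 0, 0, 0, 0, 0, 0, 0.05, 0, 0, 0, 0, 0, 0, 0.05, 0, 0, 0, 0, 0, 0, 0.05]
}}

```text
clock: 5.7
position: [0.5036, 0.2818, 0.1597]
ee_rot: [-0.7, 0.095, 0.701, 0.095]
force: [-0.9, 0.6, -3.0]
opening: 0.0615
```

```bash
python3 - <<'E'
from h import *
im={n:env.get_image(n) for n in("top","side")}
for n in im: cv2.imwrite(f"pics/h1{n}.png",im[n])
M=tin(-15.5,0)
plan([(np.array([.504,.282,.16])+M@[.0012,-.0021,0],tool(M),.05,.03)])
b=im["side"][190:330,150:310];t=im["top"][170:270,120:230]
cv2.imwrite("pics/h1.png",np.hstack([cv2.resize(b,(480,420),interpolation=cv2.INTER_CUBIC),cv2.resize(t,(310,420)[:2] if 0 else (320,420),interpolation=cv2.INTER_CUBIC)]))
E
```

```text
t 5.8 p [0.504  0.2817 0.1608] F [ 0.9193  0.6596 -2.6852] open 0.06133704619632986
[0.001,0.002,-0.001,0.0,0.0,0.0,0.05]
```

View pics/h1.png

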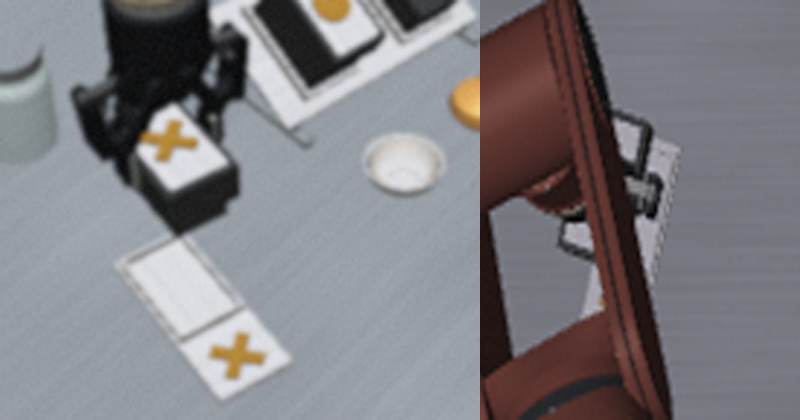

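The cross tin hangs level over the nest. Checking where its tag sits relative to the TCP, then lowering.

```bash
python3 - <<'E'
from h import *
s=env.get_state();im=cv2.imread("pics/h1side.png")
c=[b for b in blobs(brass(im),20)];
M=tin(-15.5,0)
for p,a in c:
    if 185<p[0]<230 and 220<p[1]<260: X=onplane("side",p,s["position"][2]+.0163);print(p,a,X,"rel seat in nest axes",M.T@(X-[.504,.282,0]),"rel tcp",M.T@(X-s["position"]))
E
```

```text
[205.65 236.38] 85 [0.5015 0.2836 0.1771] rel seat in nest axes [-0.0028  0.0009  0.1771] rel tcp [-0.0029  0.0012  0.0163]
```

Request:
{"name": "servo_tool", "arguments": {
  "increments": [0.02, 0, -0.002, 0, 0, 0, 0.05, 0.02, 0, 0, 0, 0, 0, 0.05, 0.02, 0, 0, 0, 0, 0, 0.05, 0.02, 0, 0, 0, 0, 0, 0.05, 0.015, 0, 0, 0, 0, 0, 0.05, 0.005, 0, 0, 0, 0, 0, 0.05, 0, 0, 0, 0, 0, 0, 0.05, 0.003, 0, 0, 0, 0, 0, 0.05, 0.003, 0, 0, 0, 0, 0, 0.05, 0.003, 0, 0, 0, 0, 0, 0.05, 0.003, 0, 0, 0, 0, 0, 0.05, 0, 0, 0, 0, 0, 0, 0.05]
}}

```text
clock: 7.0
position: [0.5052, 0.2818, 0.0479]
ee_rot: [-0.7, 0.095, 0.701, 0.095]
force: [0.3, 0.4, -3.4]
opening: 0.0608
```

```bash
python3 - <<'E'
from h import *
s=env.get_state();print(s["position"],s["force"],s["ft_torque"])
im=env.get_image("side");M=tin(-15.5,0)
for p,a in blobs(brass(im),20):
    if 185<p[0]<250 and 240<p[1]<300: X=onplane("side",p,s["position"][2]+.0163);print(p,a,X,"rel seat",M.T@(X-[.504,.282,0]))
cv2.imwrite("pics/p1.png",cv2.resize(im[200:330,150:310],(800,600),interpolation=cv2.INTER_CUBIC))
E
```

```text
[0.5052 0.2818 0.0479] [ 0.2783  0.3912 -3.4472] [-0.0215 -0.0139 -0.0245]
[208.56 270.1 ] 78 [0.503  0.283  0.0642] rel seat [-0.0012  0.0007  0.0642]
```

View pics/p1.png

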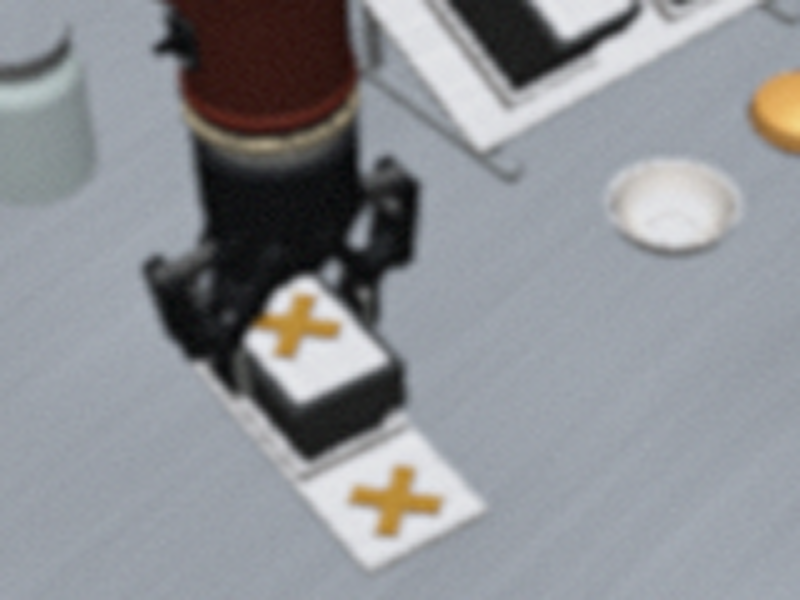

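The tin sits over the recess, foot inside its walls and not yet bearing. Lowering gently until it touches.

Request:
{"name": "servo_tool", "arguments": {
  "increments": [0.001, 0, 0, 0, 0, 0, 0.05, 0.001, 0, 0, 0, 0, 0, 0.05, 0, 0, 0, 0, 0, 0, 0.05]
}}

```text
clock: 7.35
position: [0.5058, 0.282, 0.0468]
ee_rot: [-0.701, 0.095, 0.701, 0.095]
force: [-2.1, 0.4, 0.2]
opening: 0.0613
```

Request:
{"name": "servo_tool", "arguments": {
  "increments": [0.001, 0, 0, 0, 0, 0, 0.05, 0, 0, 0, 0, 0, 0, 0.05, 0, 0, 0, 0, 0, 0, 0.05]
}}

```text
clock: 7.65
position: [0.5057, 0.2821, 0.0466]
ee_rot: [-0.7, 0.095, 0.701, 0.095]
force: [-5.5, -1.5, 6.9]
opening: 0.0609
```

Contact at the expected height, so the foot is on the floor. Relaxing slightly and opening.

Request:
{"name": "servo_tool", "arguments": {
  "increments": [-0.0005, 0, 0.001, 0, 0, 0, 0.06, 0, 0, 0, 0, 0, 0, 0.063, 0, 0, 0, 0, 0, 0, 0.068, 0, 0, 0, 0, 0, 0, 0.085, 0, 0, 0, 0, 0, 0, 0.085, 0, 0, 0, 0, 0, 0, 0.085],
  "squeeze": 25
}}

```text
clock: 8.25
position: [0.5046, 0.2822, 0.0458]
ee_rot: [-0.7, 0.095, 0.701, 0.095]
force: [-0.7, 0.2, -0.2]
opening: 0.0846
```

Request:
{"name": "servo_tool", "arguments": {
  "increments": [-0.015, 0, 0, 0, 0, 0, 0.085, -0.02, 0, 0, 0, 0, 0, 0.085, -0.03, 0, 0, 0, 0, 0, 0.085, -0.04, 0, 0, 0, 0, 0, 0.085, -0.05, 0, 0, 0, 0, 0, 0.085, -0.05, 0, 0, 0, 0, 0, 0.085]
}}

```text
clock: 8.85
position: [0.5042, 0.2819, 0.2536]
ee_rot: [-0.7, 0.095, 0.701, 0.095]
force: [0.8, 0.6, 0.3]
opening: 0.0848
```

```bash
python3 - <<'E'
from h import *
M=tin(-9.77,30);c=np.array([.5665,.0249,.1017])
plan([(np.array([.47,.1,.28]),tool(tin(-12,15)),.085,.04),(c+.11*M[:,2],tool(M),.085,.04)])
im=env.get_image("side");N=tin(-15.5,0)
for p,a in blobs(brass(im),20):
    if 185<p[0]<250 and 240<p[1]<300: X=onplane("side",p,.062);print(p,a,"rel seat",N.T@(X-[.504,.282,0]))
cv2.imwrite("pics/p2.png",cv2.resize(im[150:320,170:350],(635,600),interpolation=cv2.INTER_CUBIC))
E
```

```text
t 8.85 p [0.5042 0.2819 0.2536] F [0.7642 0.5828 0.3242] open 0.0847928850532702
[-0.005,0.037,-0.003,-0.012,0.052,-0.002,0.085,-0.005,0.037,-0.003,-0.012,0.053,-0.001,0.085,-0.006,0.037,-0.003,-0.012,0.052,-0.002,0.085,-0.005,0.037,-0.002,-0.012,0.053,-0.001,0.085,-0.005,0.037,-0.003,-0.012,0.052,-0.002,0.085,0.032,0.018,-0.011,-0.012,0.087,-0.005,0.085,0.032,0.019,-0.007,-0.012,0.088,-0.005,0.085,0.033,0.019,-0.004,-0.013,0.087,-0.005,0.085]
[208.29 270.58] 77 rel seat [-0.0003  0.0011  0.062 ]
```

View pics/p2.png

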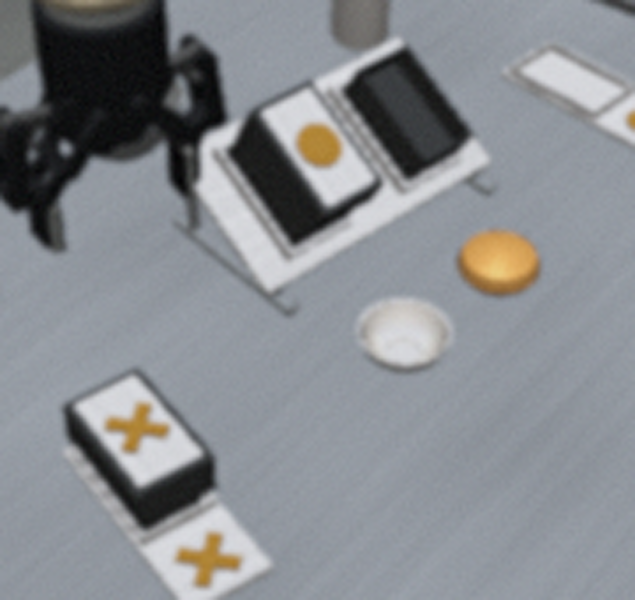

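The cross tin is level in the reject nest: tag within about 1 mm of the seat centre. The round tin and both lower tins are undisturbed. On to the round tin.

Request:
{"name": "servo_tool", "arguments": {
  "increments": [-0.005, 0.037, -0.003, -0.012, 0.052, -0.002, 0.085, -0.005, 0.037, -0.003, -0.012, 0.053, -0.001, 0.085, -0.006, 0.037, -0.003, -0.012, 0.052, -0.002, 0.085, -0.005, 0.037, -0.002, -0.012, 0.053, -0.001, 0.085, -0.005, 0.037, -0.003, -0.012, 0.052, -0.002, 0.085, 0.032, 0.018, -0.011, -0.012, 0.087, -0.005, 0.085, 0.032, 0.019, -0.007, -0.012, 0.088, -0.005, 0.085, 0.033, 0.019, -0.004, -0.013, 0.087, -0.005, 0.085, 0, 0, 0, 0, 0, 0, 0.085, 0, 0, 0, 0, 0, 0, 0.085]
}}

```text
clock: 9.9
position: [0.5121, 0.0343, 0.1942]
ee_rot: [0.862, -0.074, -0.499, -0.043]
force: [0.4, -0.5, 0.5]
opening: 0.0852
```

```bash
python3 - <<'E'
from h import *
M=tin(-9.77,30);c=np.array([.5665,.0249,.1017])
p,q=plan([(c+.012*M[:,2],tool(M),.085,.02)]);s=env.get_state();print("off",M.T@(s["position"]-c),(R.from_quat(s["ee_rot"]).inv()*R.from_matrix(tool(M))).as_rotvec())
for n,lo,hi in(("side",(240,175),(285,205)),("top",(240,185),(270,210))):
    print(n,[b for b in blobs(brass(env.get_image(n)),20) if lo[0]<b[0][0]<hi[0] and lo[1]<b[0][1]<hi[1]])
E
```

```text
t 9.9 p [0.5121 0.0343 0.1942] F [ 0.4047 -0.4833  0.4761] open 0.08515722563225472
[0.019,0.0,0.0,0.0,0.0,0.0,0.085,0.019,0.0,-0.001,0.0,0.001,0.0,0.085,0.019,0.0,0.0,-0.001,0.0,0.0,0.085,0.02,0.0,0.0,0.0,0.0,0.0,0.085,0.019,0.0,-0.001,0.0,0.001,0.0,0.085]
off [-0.0016  0.      0.1077] [-0.0011  0.0018 -0.0004]
side [(array([260.24, 191.25]), np.int32(87))]
top [(array([253.65, 197.17]), np.int32(103))]
```

The tag is where it was first measured and the alignment is good to 2 mm. Going in and closing.

Request:
{"name": "servo_tool", "arguments": {
  "increments": [0.019, 0, -0.001, 0, 0, 0, 0.085, 0.019, 0, -0.001, 0, 0.001, 0, 0.085, 0.019, 0, 0, 0, 0, 0, 0.085, 0.02, 0, 0, 0, 0, 0, 0.085, 0.018, 0, 0, 0, 0.001, 0, 0.085, 0, 0, 0, 0, 0, 0, 0.085],
  "squeeze": 50
}}

```text
clock: 10.6
position: [0.5621, 0.0269, 0.1125]
ee_rot: [0.863, -0.073, -0.498, -0.042]
force: [-0.5, 0.8, 0.9]
opening: 0.0853
```

Request:
{"name": "servo_tool", "arguments": {
  "increments": [0, 0, 0, 0, 0, 0, 0.07, 0, 0, 0, 0, 0, 0, 0.065, 0, 0, 0, 0, 0, 0, 0.055, 0, 0, 0, 0, 0, 0, 0.05, 0, 0, 0, 0, 0, 0, 0.05, 0, 0, 0, 0, 0, 0, 0.05]
}}

```text
clock: 11.2
position: [0.5619, 0.0264, 0.1147]
ee_rot: [0.864, -0.073, -0.496, -0.042]
force: [-4.3, 0.8, 5.0]
opening: 0.0616
```

```bash
python3 - <<'E'
from h import *
s=env.get_state();M=tin(-9.77,30);c=np.array([.5665,.0249,.1017])
print(s["force"],s["ft_torque"],"off",M.T@(s["position"]-c))
E
```

```text
[-4.3317  0.7776  4.9696] [-0.0585  0.3584  0.108 ] off [0.0024 0.0007 0.0137]
```

Request:
{"name": "servo_tool", "arguments": {
  "increments": [-0.005, 0, 0, 0, 0, 0, 0.05, -0.01, 0, 0, 0, 0, 0, 0.05, -0.01, 0, 0, 0, 0, 0, 0.05, -0.01, 0, 0, 0, 0, 0, 0.05, -0.015, 0, 0, 0, 0, 0, 0.05, -0.02, 0, 0, 0, 0, 0, 0.05, -0.02, 0, 0, 0, 0, 0, 0.05, -0.02, 0, 0, 0, 0, 0, 0.05, -0.02, 0, 0, 0, 0, 0, 0.05, 0, 0, 0, 0, 0, 0, 0.05]
}}

```text
clock: 12.2
position: [0.4969, 0.0376, 0.2278]
ee_rot: [0.864, -0.073, -0.496, -0.042]
force: [0.3, 0.3, -0.9]
opening: 0.0608
```

```bash
python3 - <<'E'
from h import *
Mn=tin(-6.2,0);seat=np.array([.528,-.314,.16])+Mn@[.002,0,0]
plan([(np.array([.49,-.06,.29]),tool(tin(-8,15)),.05,.035),(seat,tool(Mn),.05,.035)])
E
```

```text
t 12.2 p [0.4969 0.0376 0.2278] F [ 0.3269  0.301  -0.8814] open 0.06083253720112557
[-0.012,0.024,-0.01,-0.007,-0.067,-0.003,0.05,-0.013,0.025,-0.009,-0.007,-0.067,-0.003,0.05,-0.014,0.024,-0.008,-0.007,-0.067,-0.002,0.05,-0.014,0.024,-0.007,-0.007,-0.067,-0.003,0.05,0.016,0.027,-0.004,-0.003,-0.029,0.0,0.05,0.016,0.028,-0.005,-0.004,-0.029,-0.001,0.05,0.016,0.027,-0.005,-0.003,-0.029,0.0,0.05,0.016,0.028,-0.005,-0.004,-0.029,-0.001,0.05,0.015,0.027,-0.006,-0.003,-0.029,0.0,0.05,0.015,0.028,-0.006,-0.004,-0.029,-0.001,0.05,0.016,0.027,-0.007,-0.003,-0.029,0.0,0.05,0.015,0.028,-0.006,-0.004,-0.029,-0.001,0.05]
[0.014,0.028,-0.007,-0.003,-0.029,0.0,0.05]
```

Request:
{"name": "servo_tool", "arguments": {
  "increments": [-0.012, 0.024, -0.01, -0.007, -0.067, -0.003, 0.05, -0.013, 0.025, -0.009, -0.007, -0.067, -0.003, 0.05, -0.014, 0.024, -0.008, -0.007, -0.067, -0.002, 0.05, -0.014, 0.024, -0.007, -0.007, -0.067, -0.003, 0.05, 0.016, 0.027, -0.004, -0.003, -0.029, 0, 0.05, 0.016, 0.028, -0.005, -0.004, -0.029, -0.001, 0.05, 0.016, 0.027, -0.005, -0.003, -0.029, 0, 0.05, 0.016, 0.028, -0.005, -0.004, -0.029, -0.001, 0.05, 0.015, 0.027, -0.006, -0.003, -0.029, 0, 0.05, 0.015, 0.028, -0.006, -0.004, -0.029, -0.001, 0.05, 0.016, 0.027, -0.007, -0.003, -0.029, 0, 0.05, 0.015, 0.028, -0.006, -0.004, -0.029, -0.001, 0.05]
}}

```text
clock: 13.4
position: [0.5245, -0.2872, 0.1689]
ee_rot: [0.714, -0.04, -0.698, -0.039]
force: [1.5, -0.5, -1.6]
opening: 0.0609
```

Request:
{"name": "servo_tool", "arguments": {
  "increments": [0.014, 0.028, -0.007, -0.003, -0.029, 0, 0.05, 0, 0, 0, 0, 0, 0, 0.05, 0, 0, 0, 0, 0, 0, 0.05, 0, 0, 0, 0, 0, 0, 0.05]
}}

```text
clock: 13.8
position: [0.5289, -0.3142, 0.157]
ee_rot: [-0.705, 0.038, 0.707, 0.038]
force: [0.2, 0.4, -1.5]
opening: 0.0611
```

```bash
python3 - <<'E'
from h import *
im={n:env.get_image(n) for n in("top","side")}
s=env.get_state();M=tin(-6.2,0)
print(s["position"],s["force"],"rel seat",M.T@(s["position"]-[.528,-.314,0]),(R.from_quat(s["ee_rot"]).inv()*R.from_matrix(tool(M))).as_rotvec())
for n in im:
  for p,a in blobs(brass(im[n]),15):
    X=onplane(n,p,s["position"][2]+.0163);r=M.T@(X-[.528,-.314,0])
    if np.hypot(*r[:2])<.06: print(n,p,a,r)
b=im["side"][90:220,270:400];t=im["top"][160:270,310:430]
cv2.imwrite("pics/h2.png",np.hstack([cv2.resize(b,(400,400),interpolation=cv2.INTER_CUBIC),cv2.resize(t,(400,400),interpolation=cv2.INTER_CUBIC)]))
E
```

```text
[ 0.5293 -0.3142  0.158 ] [ 1.0961  0.2994 -2.3677] rel seat [ 0.0013 -0.0001  0.158 ] [ 0.0003  0.0026 -0.0009]
top [374.11 206.61] 18 [-0.015   0.0044  0.1743]
side [337.4  128.67] 43 [-0.003   0.0011  0.1743]
```

View pics/h2.png

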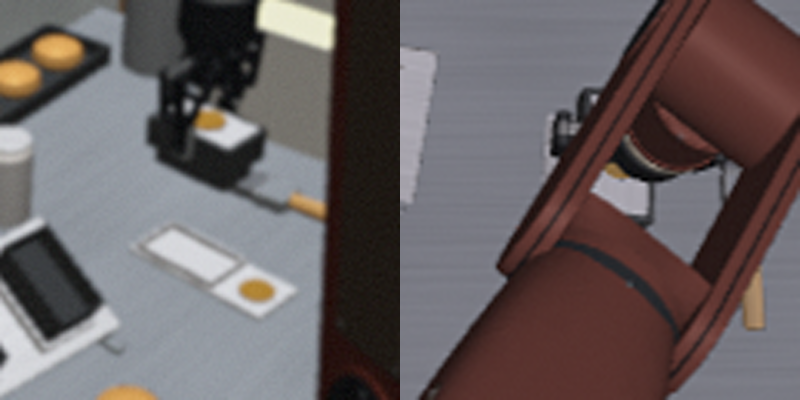

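The round tin hangs level above the pass nest, partly hidden by the finger. Lowering with a 1 mm forward correction, because the grip was 2.4 mm ahead of its centre.

Request:
{"name": "servo_tool", "arguments": {
  "increments": [0.02, 0, -0.001, 0, 0, 0, 0.05, 0.02, 0, 0, 0, 0, 0, 0.05, 0.02, 0, 0, 0, 0, 0, 0.05, 0.02, 0, 0, 0, 0, 0, 0.05, 0.013, 0, 0, 0, 0, 0, 0.05, 0.005, 0, 0, 0, 0, 0, 0.05, 0, 0, 0, 0, 0, 0, 0.05, 0.003, 0, 0, 0, 0, 0, 0.05, 0.003, 0, 0, 0, 0, 0, 0.05, 0.003, 0, 0, 0, 0, 0, 0.05, 0.002, 0, 0, 0, 0, 0, 0.05, 0, 0, 0, 0, 0, 0, 0.05]
}}

```text
clock: 15.1
position: [0.5295, -0.315, 0.048]
ee_rot: [-0.705, 0.039, 0.708, 0.038]
force: [0.2, 0.5, -2.3]
opening: 0.0608
```

Request:
{"name": "servo_tool", "arguments": {
  "increments": [0.001, 0, 0, 0, 0, 0, 0.05, 0, 0, 0, 0, 0, 0, 0.05]
}}

```text
clock: 15.3
position: [0.5297, -0.3152, 0.0473]
ee_rot: [-0.705, 0.039, 0.707, 0.038]
force: [0.1, -0.0, -2.2]
opening: 0.0614
```

```bash
python3 - <<'E'
from h import *
im=env.get_image("side")
s=env.get_state();M=tin(-6.2,0)
print(s["position"],s["force"],"rel seat",M.T@(s["position"]-[.528,-.314,0]))
cv2.imwrite("pics/p3.png",cv2.resize(im[120:210,280:390],(733,600),interpolation=cv2.INTER_CUBIC))
E
```

```text
[ 0.5297 -0.3152  0.0473] [ 0.6589  0.39   -2.6849] rel seat [ 0.0018 -0.001   0.0473]
```

View pics/p3.png

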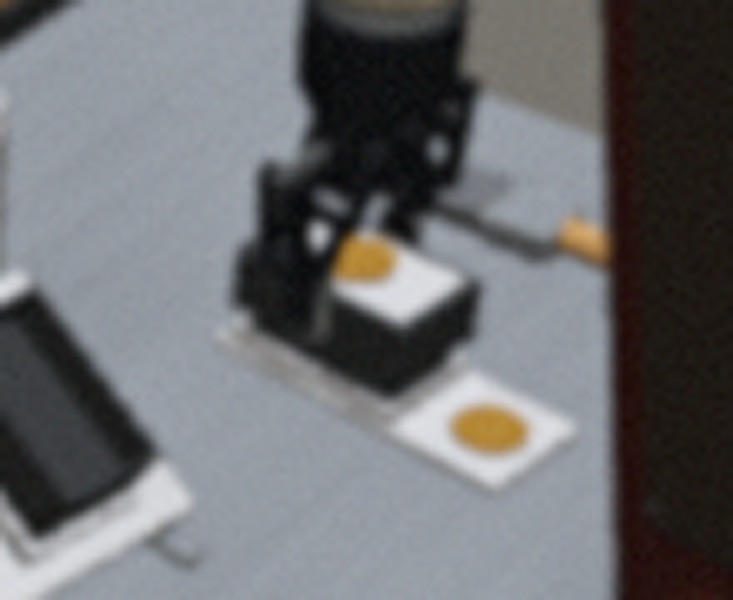

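The tin's foot is in the recess with no contact force yet. Lowering the last millimetres.

Request:
{"name": "servo_tool", "arguments": {
  "increments": [0.001, 0, 0, 0, 0, 0, 0.05, 0, 0, 0, 0, 0, 0, 0.05, 0, 0, 0, 0, 0, 0, 0.05]
}}

```text
clock: 15.65
position: [0.5297, -0.3151, 0.0463]
ee_rot: [-0.705, 0.039, 0.707, 0.038]
force: [0.0, 0.1, -1.4]
opening: 0.0611
```

Request:
{"name": "servo_tool", "arguments": {
  "increments": [0.001, 0, 0, 0, 0, 0, 0.05, 0, 0, 0, 0, 0, 0, 0.05, 0, 0, 0, 0, 0, 0, 0.05]
}}

```text
clock: 15.95
position: [0.5299, -0.3153, 0.0461]
ee_rot: [-0.705, 0.039, 0.707, 0.038]
force: [-2.6, 1.6, 5.1]
opening: 0.061
```

Contact at the same height as the first tin. Releasing, rising straight up, then moving clear.

Request:
{"name": "servo_tool", "arguments": {
  "increments": [-0.0005, 0, 0, 0, 0, 0, 0.06, 0, 0, 0, 0, 0, 0, 0.063, 0, 0, 0, 0, 0, 0, 0.068, 0, 0, 0, 0, 0, 0, 0.085, 0, 0, 0, 0, 0, 0, 0.085, 0, 0, 0, 0, 0, 0, 0.085],
  "squeeze": 25
}}

```text
clock: 16.55
position: [0.5297, -0.3152, 0.0457]
ee_rot: [-0.705, 0.039, 0.707, 0.038]
force: [0.0, -0.3, 1.3]
opening: 0.085
```

Request:
{"name": "servo_tool", "arguments": {
  "increments": [-0.015, 0, 0, 0, 0, 0, 0.085, -0.02, 0, 0, 0, 0, 0, 0.085, -0.03, 0, 0, 0, 0, 0, 0.085, -0.04, 0, 0, 0, 0, 0, 0.085, -0.05, 0, 0, 0, 0, 0, 0.085, -0.05, 0, 0, 0, 0, 0, 0.085, 0, 0.02, 0.05, 0, 0, 0, 0.085, 0, 0.03, 0.05, 0, 0, 0, 0.085, 0, 0.04, 0.05, 0, 0, 0, 0.085, 0, 0.04, 0.04, 0, 0, 0, 0.085, 0, 0.04, 0.03, 0, 0, 0, 0.085, 0, 0.04, 0, 0, 0, 0, 0.085]
}}

```text
clock: 17.75
position: [0.3139, -0.485, 0.2536]
ee_rot: [-0.705, 0.04, 0.707, 0.039]
force: [1.3, 0.4, 0.7]
opening: 0.0853
```

```bash
python3 - <<'E'
from h import *
im={n:env.get_image(n) for n in("top","side")}
for k,seat,y in(("pass",(.528,-.314,0),-6.2),("reject",(.504,.282,0),-15.5)):
  M=tin(y,0)
  for n in im:
    for p,a in blobs(brass(im[n]),15):
      r=M.T@(onplane(n,p,.062)-seat)
      if np.hypot(*r[:2])<.04: print(k,n,p,a,r)
t=im["top"][150:265,140:390];b=im["side"][140:330,180:400]
cv2.imwrite("pics/f.png",np.vstack([cv2.resize(t,(500,230),interpolation=cv2.INTER_CUBIC),cv2.resize(b,(500,370),interpolation=cv2.INTER_CUBIC)]))
s=env.get_state();print(s["clock"],s["position"],s["force"])
E
```

```text
pass top [366.93 207.42] 102 [-0.0012  0.0001  0.062 ]
pass side [333.48 158.98] 44 [-0.0014 -0.      0.062 ]
reject top [169.09 217.32] 66 [-0.      0.0023  0.062 ]
reject side [208.29 270.63] 79 [-0.0005  0.0012  0.062 ]
17.85 [ 0.3149 -0.4878  0.2527] [ 0.0492 -0.0447 -0.2242]
```

View pics/f.png

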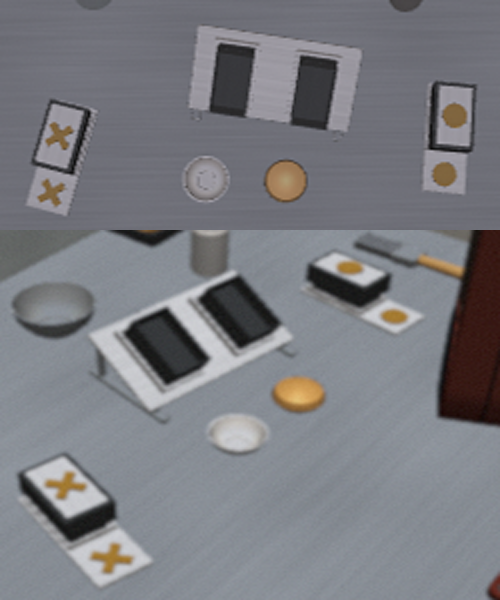

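Both tins are seated in the nests with their marks, both lower tins are in place, and the arm is clear.

```bash
python3 -c "
from workcell import env
print(env.sign_off())"
```

```text
the job is handed in; nothing more can be done
None
```

I moved both tins and handed the job in at about 18 s on the robot clock, under the 61 s limit. The hand-in reported no verdict. The cross tin went to the reject nest on the left, and the round tin to the pass nest on the right. I gripped each across its 62 mm, lifted it along its tilted axis, levelled it and lowered it to light contact (5–7 N) before releasing.

- **Seating:** in both camera views the tags lie within about 2.5 mm of the seat centres I measured. The TCP height at contact was 46 to 47 mm for both tins, against 45 mm expected, so each foot is on the recess floor.
- **Level:** both tins look level, but I judged this by eye and did not measure the angle.
- **Surroundings:** in the last picture both lower tins look in place, and the bun, tart tin, bowl, shaker and other things in view look unmoved. I did not measure any of these, and the last picture did not show the jar, spatula and brush in full.
- **Arm:** it is clear of everything with the gripper open, and no check failed. The views differed by up to about 1 mm on the tag positions.

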